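# Switch the milling-ball feeder over to its other chute

### The job

The blue seesaw gate of the ball feeder is tipped towards one of its two white chutes. Press down its raised yellow tab so that the gate rocks over its pivot to the other side and stays there; only then push the red shutter block sideways, so that all three steel balls roll down into that other chute. Do not touch the balls, and leave the bottle, jar, dish and tube rack where they stand.

Things in the scene. Friction and masses are not known exactly. Their poses are not given: they have to be found in the camera images.
- feeder: Ball feeder fixed to the bench; it may stand turned a little. Origin: bench level, under the middle of the gate's pivot. x points from the gate to the feed channel (away from the robot), y to the left along the gate, z up. Lengths in the entries below are in this frame. Two shutter guide posts stand at x = 63, y = +77 and -77 mm, 144 mm high.
- channel_mouth (a point): Low end of the aluminium feed channel's floor, x = 12 mm, 109 mm up. From here the channel rises at 0.15 rad along +x to its closed end 125 mm further; 26 mm wide inside, walls 16 mm high. The balls leave it here and drop on the middle of the gate.
- chute_left (a point): Floor at the closed outer end of the left (+y) white chute, x = -12, y = 164 mm, 36 mm up. The chute runs from y = 66 mm, sloping down outwards, 52 mm wide inside (centred on x = -12), walls 26 mm high. Balls in it rest with centres 110 to 155 mm from the feeder's middle, 48 to 62 mm above the bench.
- chute_right (a point): The same in the right (-y) white chute.
- gate (a joint): Tilt of the blue seesaw gate, a trough 150 mm long lying along y that pivots about the x axis 95 mm up. +0.35 rad: left (+y) end down, balls run into the left chute; -0.35 rad: right end down. A brass tumbler weight (30 mm across, 50 mm long, on the robot's side at y = 0, top 138 mm up) keeps it at either stop; pressed past level (0) it falls over. Under 1 N on a tab.
- tab_left (a point): Middle of the upper face of the gate's left yellow press tab: a plate 50 mm (x) by 46 mm (y), 6 mm thick, on the robot's side of the trough, at x = -71, y = +85 mm. The trough's blue front wall, 30 mm high, stands 31 mm farther towards +x. It is 124 mm up when raised, 95 mm when the gate is level, 66 mm when lowered, with free space below.
- tab_right (a point): The same on the right yellow tab (y = -85 mm).
- shutter (a joint): Sideways slide of the shutter along y, in m: 0 = closed (its blade stands across the feed channel), + towards +y, stops at +0.042 and -0.042. It may be pushed either way; the channel is clear from about 0.030. Friction about 1.2 N; it stays where it is left.
- shutter_top (a point): Middle of the top of the shutter's red push block, 209 mm up, at x = 63, y = 0 mm when closed. The block is 24 by 24 mm and 40 mm high (169 to 209 mm up); below it come a dark carriage 34 mm wide along y and the steel blade.
- ball1: Steel milling ball, 20 mm diameter, about 33 g, first in the queue in the feed channel behind the shutter (centre about 80 mm along +x from the feeder's origin, 129 mm up). Origin: its centre.
- ball2: Second ball, the same, behind the first. Origin: its centre.
- ball3: Third ball, the same, last in the queue; its top is about 146 mm above the bench. Origin: its centre.
- bottle: Bystander: amber bottle, 56 mm diameter, 115 mm high, standing on the bench. Origin: centre of its underside.
- jar: Bystander: jar with red cap, 48 mm diameter, 60 mm high. Origin: centre of its underside.
- dish: Bystander: shallow glass dish, 90 mm diameter, 16 mm high. Origin: centre of its underside.
- rack: Bystander: blue rack of red-capped tubes, 50 by 120 mm (x by y), 80 mm high. Origin: centre of its underside.

How it is judged:
By the outcome, as a careful person would: the job done as asked, in the order asked, and still so for the second after the job is handed in, with the robot touching nothing.
It also fails if it takes over 48 s, if anything falls off the work surface, if the arm or the gripper's body presses on something with over 40 N, if the wrist force passes 120 N, or if a joint passes its speed limit or range.

### The arm

A 6-joint arm with a two-finger parallel gripper is mounted at the origin on the work surface. World frame = base frame: x ahead of the robot, y to its left, z up, the work surface at z = 0. Lengths are in m, angles in rad, forces in N, time in s.
With the tool pointing down it reaches from about 0.375 to 0.9 m from the base axis. Payload 3.1 kg.
Tool frame: the origin (TCP) lies midway between the tips of the shut fingers; the grasp point (between the pads) lies 19 mm behind it; x points along the fingers, y is the direction in which the jaws open and shut, and the axes are right-handed (so a half turn about x gives the same grasp; the last joint's range is limited). The gripper opens to 87 mm and grips with 3 to 60 N. Pads are 19 mm wide; open, the fingers measure 117 mm over their backs; the gripper's body (75 mm by 190 mm) begins 51 mm behind the grasp point.
Start: joints at [0.986, 0.527, 1.433, -0, 1.181, -0.178], TCP at [0.247, 0.574, 0.223] pointing down, gripper open.
Joint ranges: [-3.08, 3.08], [-0.75, 2.2], [0.22, 2.44], [-1.43, 4.57], [0, 2.65], [-2.85, 2.85]. Speed limits (rad/s): [2.79, 2.79, 3.14, 3.14, 3.14, 3.14].

### API

Orientations are given as a unit quaternion [x, y, z, w].
In Python, from rig import get_obs, imaging, robot gives the robot as it stands.
- The arm moves only by the shell command python3 -m inch 'ROWS' [FORCE]. ROWS is JSON, a list of rows, each a list of 3 entries, a list of its own where there are three numbers: the finger opening in mm, from 0 to 87, then the shift along the tool's x, y, z in mm, then the turn, a rotation vector about the tool's x, y, z in degrees. In form: [[grip, [dx, dy, dz], [wx, wy, wz]], ...]. A call has 1 to 12 rows; each row shifts and turns the pose as measured when the row begins, along the tool's axes as they then stand; what a row does not reach is not made up. A row lasts 1/8 s, in which the tool goes at most 62.5 mm and 10.7 degrees, less where a joint would pass 70% of its speed; a pose out of reach is approached as far as the arm can. A call with a gripper value outside its range is refused whole. The fingers move at their own pace and stop on an object; FORCE is the grip in N (left out, the last holds). Time passes only in rows, so rows that do not move let the fingers close. It gives the time, the measured TCP pose, the force and the opening at its end, in the units of the state.
- get_obs(): the state, without advancing time (a new reading comes with each control period).
- imaging.camera(name): name is "scene" or "top" or "wrist"; returns the picture (400x640x3 uint8, red, green, blue); there is no depth.
- imaging.camera_params(name): a dict with "camera_matrix" (3x3 intrinsics, pixels), "xyz" and "rotation" of the camera in the world. Camera axes: x right, y down, z forward; pixel columns grow to the right and rows downward; lengths in m; the calibration is good to about 2 mm. A picture is of the moment at which its call begins: read the wrist's pose just before it. camera_params takes no time and is no camera call; for the wrist camera it gives the pose at the moment of the call.
- robot.hand_in(): hands the job in, once; it reports no verdict.
Trained networks look in the newest picture that a camera, given by its name, has taken for a name from the list of things; names that differ only in an ending like _2 or _b are one class to them, and where a whole thing is asked for, a point or a joint stands for the part that bears it (a point fixed in the world has none). Each returns a list of dicts, best first, with "confidence" (0 to 1); they miss things now and then, are a little off and sometimes report something else, mostly with a low value. They report only what shows in the picture. A call takes as long as a camera call.
- imaging.cut_out(camera, target): "pixels" (400x640 bool, what is visible of it) and "box" ([centre column, centre row, width, height] in pixels, round what is visible of it).
- imaging.tip_of(camera, target): "pixel" ([column, row] in pixels: a listed point, or the origin of a listed thing).
The state is a dict: "time": time; "q": joint angles; "joint_velocities": joint speeds; "joint_torque": joint torques, N m; "position": TCP position; "tool_rot": TCP orientation; "ft_force": force on the tool from outside, world axes, zero at the start; "moment": the same for the moment, N m; "grip_width": finger opening in m.
Only numpy, scipy, OpenCV 4.12 (cv2) and the standard library are available. Lean on these libraries where they do the work, as an engineer would, in place of code of your own. Each camera call takes 0.05 s, during which the arm holds its last target. There are 200 camera calls.

## Working session

There is one attempt and no reset: what is moved stays moved. The work goes in short steps, Python scripts to look and compute and a shell command to move; the robot and the scene stay as the last step left them, time stands still between calls to the robot, and variables do not carry over. Pictures are saved under pics/ and viewed, about 8 in all and at most 12, crops included, and the job is handed in when it is done.

```bash
mkdir -p pics; cat > h.py <<'E'
import numpy as np, cv2
from rig import get_obs, imaging, robot
from scipy.spatial.transform import Rotation as R
def ray(cam,px):
    p=imaging.camera_params(cam);K=np.array(p["camera_matrix"]);
    Rm=np.array(p["rotation"]);Rm=Rm if Rm.shape==(3,3) else R.from_quat(Rm).as_matrix()
    d=Rm@np.linalg.inv(K)@np.array([px[0],px[1],1.]);return np.array(p["xyz"]),d
def at_z(cam,px,z):
    o,d=ray(cam,px);return o+d*(z-o[2])/d[2]
def tri(pa,pb,ca="scene",cb="top"):
    A=[];b=[]
    for c,p in((ca,pa),(cb,pb)):
        o,d=ray(c,p);d=d/np.linalg.norm(d);P=np.eye(3)-np.outer(d,d);A.append(P);b.append(P@o)
    return np.linalg.lstsq(np.vstack(A),np.hstack(b),rcond=None)[0]
def snap(c,name):
    im=imaging.camera(c);cv2.imwrite(f"pics/{name}.png",im[:,:,::-1]);return im
E
python3 - <<'E'
from h import *
np.set_printoptions(precision=4,suppress=True)
a=snap("scene","s1");b=snap("top","t1")
cv2.imwrite("pics/both1.png",np.vstack([a,b])[:,:,::-1][:, :])
im=cv2.imread("pics/both1.png");cv2.imwrite("pics/both1.png",cv2.resize(im,(480,600)))
for t in ["tab_left","tab_right","shutter_top","channel_mouth","chute_left","chute_right","ball1","bottle","jar","dish","rack"]:
    r=[imaging.tip_of(c,t) for c in("scene","top")]
    print(t,[[(np.round(x["pixel"],1),round(x["confidence"],2)) for x in q[:2]] for q in r], tri(r[0][0]["pixel"],r[1][0]["pixel"]) if r[0] and r[1] else None)
for c in("scene","top"): print({k:np.round(v,3).tolist() for k,v in imaging.camera_params(c).items()})
print(get_obs()["position"],get_obs()["tool_rot"],R.from_quat(get_obs()["tool_rot"]).as_matrix())
E
```

```text
tab_left [[(array([312.5, 207.1]), 0.95)], [(array([324.4, 208.9]), 0.75)]] [0.5009 0.0168 0.0547]
tab_right [[], [(array([384.2, 210.5]), 0.7)]] None
shutter_top [[(array([270.6, 203.9]), 0.7), (array([207. , 266.7]), 0.16)], [(array([356.2, 153.3]), 0.7), (array([324.6, 211.2]), 0.33)]] [ 0.6305 -0.0536  0.2249]
channel_mouth [[], [(array([356.3, 177.6]), 0.7)]] None
chute_left [[(array([341.5, 232.8]), 0.98)], [(array([297.4, 186.9]), 0.94)]] [0.5595 0.1027 0.0421]
chute_right [[(array([228.4, 209.5]), 0.64), (array([209.1, 268.4]), 0.4)], [(array([411.2, 187.6]), 0.74), (array([387.2, 210.1]), 0.62)]] [ 0.5608 -0.2209  0.0435]
ball1 [[(array([267.3, 236.9]), 0.62), (array([266.8, 239.9]), 0.6)], [(array([357.3, 138.4]), 0.52), (array([355.8, 141.1]), 0.41)]] [ 0.6779 -0.0591  0.1484]
bottle [[(array([326.1, 287.1]), 0.94)], [(array([302.1, 139. ]), 0.8)]] [ 0.7027  0.0924 -0.015 ]
jar [[(array([205.4, 266. ]), 0.65)], [(array([412.7, 132.2]), 0.73)]] [ 0.7243 -0.2358 -0.0045]
dish [[(array([249.3, 175. ]), 0.63)], [(array([414.2, 245.2]), 0.87)]] [ 0.3967 -0.2286  0.0054]
rack [[(array([378.2, 205.7]), 0.74)], [(array([268.9, 240.2]), 0.68)]] [ 0.4088  0.1882 -0.006 ]
{'camera_matrix': [[398.147, 0.0, 317.451], [0.0, 398.147, 202.041], [0.0, 0.0, 1.0]], 'xyz': [1.136, 0.157, 0.996], 'rotation': [0.589, 0.749, -0.233, -0.195]}
{'camera_matrix': [[419.719, 0.0, 318.708], [0.0, 419.719, 198.188], [0.0, 0.0, 1.0]], 'xyz': [0.49, 0.053, 1.202], 'rotation': [0.709, -0.705, 0.016, -0.008]}
[0.2473 0.574  0.2226] [ 0.1428  0.6925 -0.1428  0.6925] [[-0.      0.3957  0.9184]
 [-0.      0.9184 -0.3957]
 [-1.     -0.     -0.    ]]
```

View pics/s1.png

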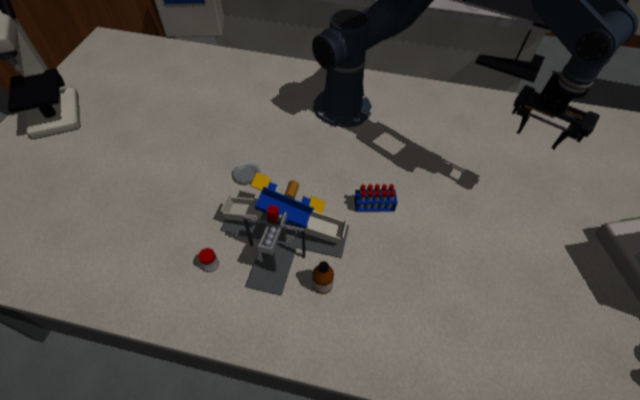

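View pics/t1.png

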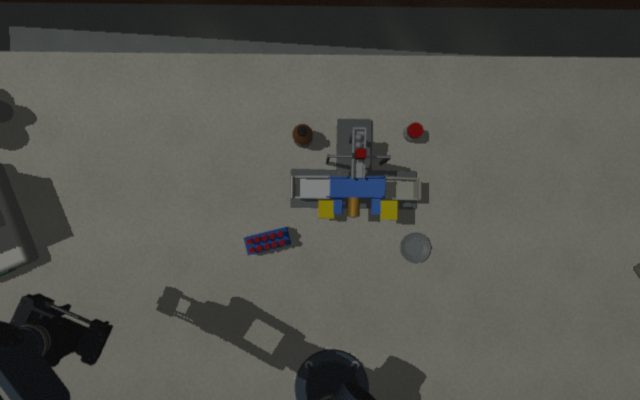

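The scene picture shows the gate at x≈285, y≈207. Its left tab (312,207) is low and its right tab (262,181) is high, with the brass tumbler leaning left. The top picture agrees: right tab (388,210), left tab (326,209), shutter (360,153). So the gate is at +0.35 and the right tab is the one to press. I'll fit the feeder pose next.

```bash
cat > fit.py <<'E'
from h import *
from scipy.optimize import least_squares
np.set_printoptions(precision=4,suppress=True)
obs=[("scene",(312.5,207.1),(-71,85,66)),("top",(324.4,208.9),(-71,85,66)),("top",(388,210.3),(-71,-85,124)),
("scene",(270.6,203.9),(63,0,209)),("top",(356.2,153.3),(63,0,209)),("top",(356.3,177.6),(12,0,109)),
("scene",(341.5,232.8),(-12,164,36)),("top",(297.4,186.9),(-12,164,36)),("scene",(228.4,209.5),(-12,-164,36)),("top",(411.2,187.6),(-12,-164,36))]
def w(p,q): c,s=np.cos(p[2]),np.sin(p[2]);q=np.array(q)/1000;return np.array([p[0]+c*q[0]-s*q[1],p[1]+s*q[0]+c*q[1],q[2]])
M=[(at_z(c,px,q[2]/1000),q) for c,px,q in obs]
f=lambda p:np.concatenate([(w(p,q)-m)[:2] for m,q in M])*1000
r=least_squares(f,[.57,-.06,0],loss="soft_l1",f_scale=4);P=r.x
E
python3 - <<'E'
from fit import *
print(P);print(f(P).reshape(-1,2).round(1))
print("tab_r",w(P,(-71,-85,124)),"press",w(P,(-77,-92,124)),"shutter",w(P,(63,0,209)))
T=R.from_quat(get_obs()["tool_rot"]).as_matrix();g=w(P,(-77,-92,230))-get_obs()["position"];print("tool shift mm",T.T@g*1000)
im=cv2.imread("pics/t1.png")[100:260,270:450];cv2.imwrite("pics/t1c.png",cv2.resize(im,None,fx=3.5,fy=3.5,interpolation=2))
E
```

```text
[ 0.5693 -0.0598 -0.0029]
[[-11.3  14. ]
 [ -0.9   1. ]
 [  2.   -6.8]
 [ 11.    6.4]
 [  1.5 -12.9]
 [  0.1  -2.3]
 [  2.6  -2.2]
 [ -2.7   5.3]
 [  0.1   4.7]
 [ -3.3  -5.6]]
tab_r [ 0.498  -0.1446  0.124 ] press [ 0.492  -0.1516  0.124 ] shutter [ 0.6323 -0.06    0.209 ]
tool shift mm [  -7.4444 -569.5273  511.8776]
```

View pics/t1c.png

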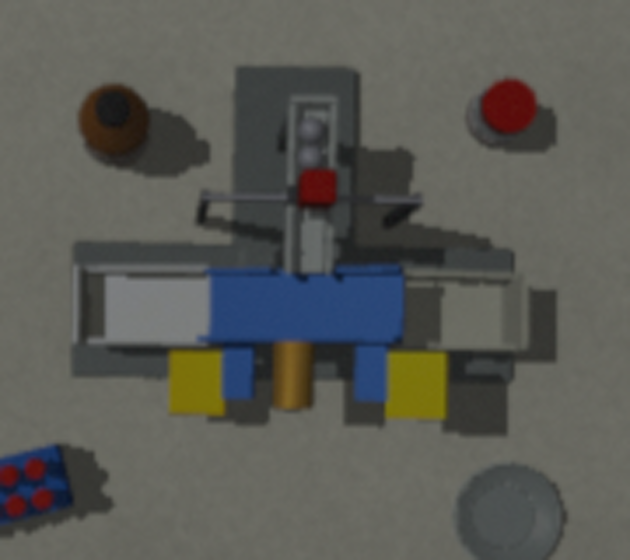

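The crop confirms this. The right tab (389,210 in the top picture) is large, unshadowed and raised, the left chute is the one being fed, and the shutter is at (360.6,153). Now I'll go above the right tab.

```bash
python3 -m inch '[[0,[-10,-45,40],[0,0,0]],[0,[0,-45,41],[0,0,0]],[0,[0,-45,41],[0,0,0]],[0,[0,-45,41],[0,0,0]],[0,[0,-45,41],[0,0,0]],[0,[0,-45,41],[0,0,0]],[0,[0,-45,41],[0,0,0]],[0,[0,-45,41],[0,0,0]],[0,[0,-45,41],[0,0,0]],[0,[0,-45,41],[0,0,0]],[0,[0,-45,41],[0,0,0]],[0,[0,-45,41],[0,0,0]]]' 20
python3 -m inch '[[0,[0,0,0],[10,0,0]],[0,[0,0,0],[10,0,0]],[0,[0,0,0],[10,0,0]],[0,[0,0,0],[10,0,0]],[0,[0,0,0],[10,0,0]],[0,[0,0,0],[10,0,0]],[0,[0,0,0],[7,0,0]],[0,[0,0,0],[0,0,0]]]'
sed -i 's/(388,210.3)/(388.9,209.7)/;s/(356.2,153.3)/(360.6,152.9)/' fit.py
cat > go.py <<'E'
from fit import *
import sys
q=[float(v) for v in sys.argv[1:4]]
o=get_obs();T=R.from_quat(o["tool_rot"]).as_matrix();print("P",P,"tgt",w(P,q),"pos",o["position"],"q",o["q"],"F",o["ft_force"],"t",o["time"],"\ny-axis deg",np.degrees(np.arctan2(T[1,1],T[0,1])),"x-axis",T[:,0],"tool shift",(T.T@(w(P,q)-o["position"])*1000).round(1))
c,s=np.cos(P[2]),np.sin(P[2]);d=o["position"][:2]-P[:2];print("feeder xy",c*d[0]+s*d[1],-s*d[0]+c*d[1])
E
python3 go.py -77 -92 180
```

```text
time: 2.7
position: [0.4962, -0.1284, 0.2352]
tool_rot: [0.143, 0.688, -0.137, 0.698]
ft_force: [0.9, -0.5, -0.3]
grip_width: 0.0004
time: 3.7
position: [0.499, -0.1359, 0.2359]
tool_rot: [0.517, 0.484, -0.505, 0.494]
ft_force: [0.2, 0.5, -0.2]
grip_width: 0.0006
P [ 0.5696 -0.0604 -0.003 ] tgt [ 0.4923 -0.1522  0.18  ] pos [ 0.499  -0.1359  0.2359] q [-0.4891  0.3574  1.6989  0.0129  1.0676 -0.4512] F [ 0.1678  0.5447 -0.1975] t 3.7 
y-axis deg -2.523696205730009 x-axis [ 0.021   0.0017 -0.9998] tool shift [55.8 -7.1 16.7]
feeder xy -0.07041711334774722 -0.0757325653401669
```

```bash
python3 -m inch '[[0,[20,-3,8],[0,0,0]],[0,[20,-4,9],[0,0,0]],[0,[25,0,0],[0,-1,0]],[0,[22,0,0],[0,0,0]],[0,[0,0,0],[0,0,0]]]'
python3 go.py -77 -92 140
python3 - <<'E'
from h import *
snap("wrist","w1");s=snap("scene","s2")
im=cv2.imread("pics/w1.png");c=cv2.resize(cv2.imread("pics/s2.png")[140:290,190:430],(640,400),interpolation=2)
cv2.imwrite("pics/ws2.png",cv2.resize(np.vstack([im,c]),(480,600)))
E
```

```text
time: 4.32
position: [0.4945, -0.1543, 0.1479]
tool_rot: [0.51, 0.481, -0.506, 0.502]
ft_force: [0.0, 0.2, 0.3]
grip_width: 0.0006
P [ 0.5696 -0.0604 -0.003 ] tgt [ 0.4923 -0.1522  0.14  ] pos [ 0.4945 -0.1543  0.1479] q [-0.5158  0.4841  1.7946 -0.0057  0.8328 -0.4795] F [0.0025 0.1793 0.2591] t 4.325 
y-axis deg -1.8504194693755325 x-axis [ 0.0241 -0.0185 -0.9995] tool shift [ 7.8 -2.4 -2.2]
feeder xy -0.07483521017796407 -0.0941032158291896
```

View pics/ws2.png

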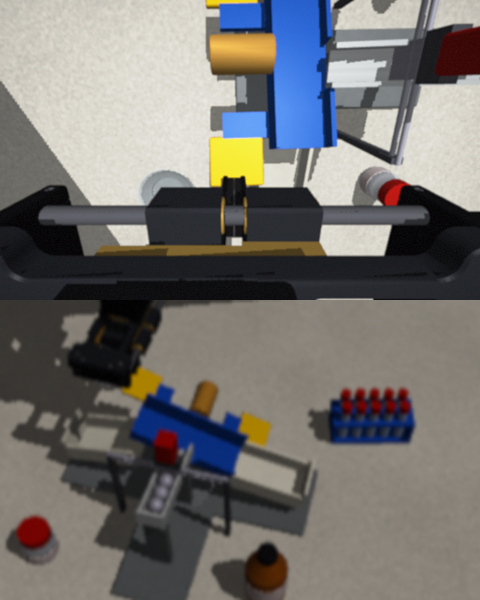

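The wrist view shows the shut fingers over the outer half of the right tab (235,160), centred across it. The scene view shows the body clear of the tumbler and shutter. I'll press now.

```bash
python3 -m inch '[[0,[10,0,-5],[0,0,0]],[0,[12,0,0],[0,0,0]],[0,[12,0,0],[0,0,0]],[0,[12,0,0],[0,0,0]],[0,[12,0,0],[0,0,0]],[0,[12,0,0],[0,0,0]],[0,[5,0,0],[0,0,0]],[0,[0,0,0],[0,0,0]]]'
python3 go.py -77 -90 140
python3 - <<'E'
from h import *
snap("wrist","w2");s=snap("scene","s3")
im=cv2.imread("pics/w2.png");c=cv2.resize(cv2.imread("pics/s3.png")[140:290,190:430],(640,400),interpolation=2)
cv2.imwrite("pics/ws3.png",cv2.resize(np.vstack([im,c]),(480,600)))
E
```

```text
time: 5.42
position: [0.4996, -0.1519, 0.0707]
tool_rot: [0.51, 0.479, -0.506, 0.505]
ft_force: [-0.4, -0.1, 0.4]
grip_width: 0.0005
P [ 0.5696 -0.0604 -0.003 ] tgt [ 0.4923 -0.1502  0.14  ] pos [ 0.4996 -0.1519  0.0707] q [-0.5068  0.6209  1.8421 -0.0074  0.6414 -0.469 ] F [-0.398  -0.1151  0.3537] t 5.425 
y-axis deg -1.8101132810919947 x-axis [ 0.0304 -0.022  -0.9993] tool shift [-69.5  -5.1  -0.1]
feeder xy -0.06978024558760311 -0.09172290464394982
```

View pics/ws3.png

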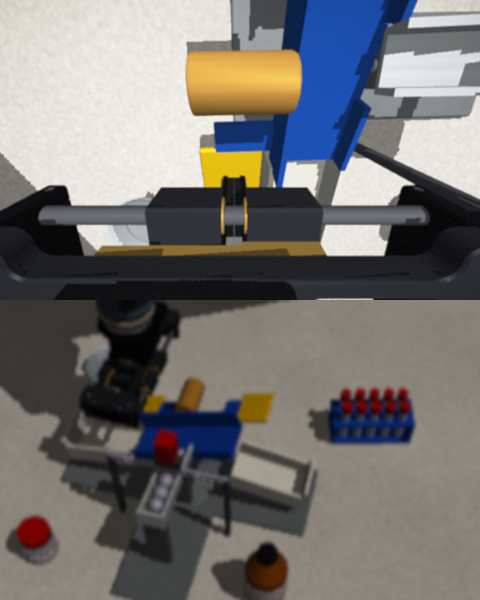

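The gate has flipped. In the scene view the left tab (258,407) is now raised, and the tumbler leans right. Next I'll retract straight up and go to the right side of the shutter block.

```bash
python3 -m inch '[[0,[-40,0,0],[0,0,0]],[0,[-50,0,0],[0,0,0]],[0,[-50,0,0],[0,0,0]],[0,[-40,0,0],[0,-1,1],[0,0,0]],[0,[0,0,0],[0,0,0]]]' ; python3 -m inch '[[0,[-40,0,0],[0,0,0]],[0,[-50,0,0],[0,0,0]],[0,[-50,0,0],[0,0,0]],[0,[-45,0,0],[0,0,-1]],[0,[0,0,0],[0,-1,-1]],[0,[0,0,0],[0,0,0]]]'
python3 go.py 63 -48 245
```

```text
time: 6.28
position: [0.494, -0.1479, 0.2638]
tool_rot: [-0.497, -0.482, 0.519, -0.502]
ft_force: [1.1, 0.6, -0.5]
grip_width: 0.0003
P [ 0.5696 -0.0604 -0.003 ] tgt [ 0.6325 -0.1086  0.245 ] pos [ 0.494  -0.1479  0.2638] q [-0.4853  0.3256  1.6603 -0.041   1.1384 -0.4358] F [ 1.1218  0.5795 -0.5253] t 6.275 
y-axis deg -1.8723852594442802 x-axis [-0.0017 -0.0412 -0.9992] tool shift [ 16.9 137.1 -44.5]
feeder xy -0.07537562716575433 -0.08767606823777198invalid input
```

The first of those two calls had a malformed row and was refused, so it moved nothing. The second worked. I'll carry on.

```bash
python3 -m inch '[[0,[0,35,-10],[0,0,0]],[0,[0,35,-10],[0,0,0]],[0,[0,35,-10],[0,-2,0]],[0,[10,33,-10],[0,0,0]],[0,[0,0,0],[0,0,0]]]'
python3 go.py 63 -46 186
python3 - <<'E'
from h import *
np.set_printoptions(precision=4,suppress=True)
snap("scene","s4");snap("wrist","w3")
c=cv2.resize(cv2.imread("pics/s4.png")[140:290,190:430],(640,400),interpolation=2)
cv2.imwrite("pics/ws4.png",cv2.resize(np.vstack([cv2.imread("pics/w3.png"),c]),(480,600)))
o=imaging.cut_out("wrist","shutter_top");print([(x["box"],x["confidence"]) for x in o])
o=imaging.tip_of("wrist","shutter_top");print([(x["pixel"],x["confidence"],at_z("wrist",x["pixel"],.209)) for x in o])
E
```

```text
time: 6.9
position: [0.6318, -0.1109, 0.2414]
tool_rot: [-0.486, -0.478, 0.53, -0.505]
ft_force: [0.1, -0.4, 0.0]
grip_width: 0.0001
P [ 0.5696 -0.0604 -0.003 ] tgt [ 0.6325 -0.1066  0.186 ] pos [ 0.6318 -0.1109  0.2414] q [-0.3122  0.535   1.3633 -0.0778  1.2397 -0.2541] F [ 0.0604 -0.4467  0.0296] t 6.9 
y-axis deg -1.9175257623032225 x-axis [-0.0183 -0.0714 -0.9973] tool shift [54.9  1.4 -8.3]
feeder xy 0.062336144336624245 -0.05026132034428745
[([313.2, 147.8, 33.0, 52.7], 0.86)]
[([310.6, 158.3], 0.72, array([ 0.6308, -0.0606,  0.209 ]))]
```

View pics/ws4.png

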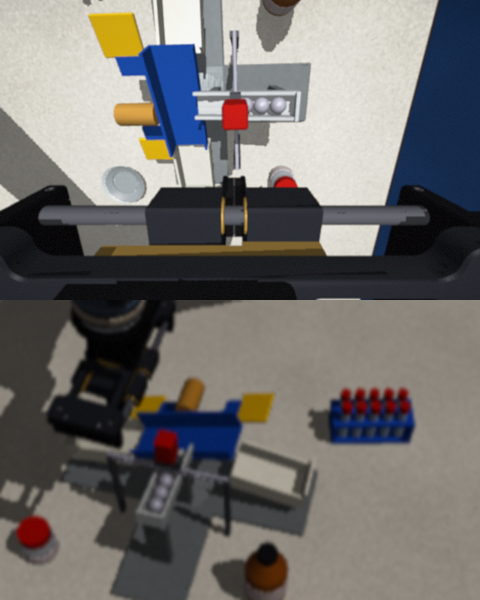

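The gate is still tipped right, with the balls at (262,104) behind the shutter block (235,115) in the wrist view. The wrist fix for the block is y = -0.0606, which agrees with the fit. I'll straighten the tool and lower it.

```bash
python3 -m inch '[[0,[0,0,0],[0,4,0]],[0,[20,0,0],[0,0,0]],[0,[25,0,0],[0,0,0]],[0,[10,0,0],[0,0,0]],[0,[0,0,0],[0,0,0]]]'
python3 go.py 63 20 186
```

```text
time: 7.72
position: [0.6262, -0.1146, 0.1918]
tool_rot: [-0.507, -0.492, 0.513, -0.488]
ft_force: [0.3, 0.3, -0.1]
grip_width: 0.0003
P [ 0.5696 -0.0604 -0.003 ] tgt [ 0.6327 -0.0406  0.186 ] pos [ 0.6262 -0.1146  0.1918] q [-0.3534  0.581   1.4244 -0.0063  1.1455 -0.3111] F [ 0.281   0.2979 -0.1281] t 7.725 
y-axis deg -2.2727839573237163 x-axis [-0.0108 -0.0022 -0.9999] tool shift [  5.6   3.6 -74.2]
feeder xy 0.05671877335763703 -0.05398463512892594
```

Now I'll push about 72 mm in +y (tool −z).

```bash
python3 -m inch '[[0,[6,4,-10],[0,0,0]],[0,[0,0,-10],[0,0,0]],[0,[0,0,-10],[0,0,0]],[0,[0,0,-10],[0,0,0]],[0,[0,0,-10],[0,0,0]],[0,[0,0,-10],[0,0,0]],[0,[0,0,-8],[0,0,0]],[0,[0,0,0],[0,0,0]]]'
python3 go.py 63 19 186
```

```text
time: 8.72
position: [0.6337, -0.042, 0.1879]
tool_rot: [-0.506, -0.491, 0.513, -0.49]
ft_force: [0.2, -1.5, 0.1]
grip_width: 0.0006
P [ 0.5696 -0.0604 -0.003 ] tgt [ 0.6327 -0.0416  0.186 ] pos [ 0.6337 -0.042   0.1879] q [-0.2387  0.5827  1.434  -0.0074  1.1317 -0.1977] F [ 0.2409 -1.5078  0.1043] t 8.725 
y-axis deg -2.1651002936948323 x-axis [-0.0082 -0.0049 -1.    ] tool shift [ 1.9 -1.  -0.4]
feeder xy 0.06400495938819124 0.018551422935838932
```

The force of 1.5 N matches the shutter's friction, and the shutter should be about 40 mm over. I'll back off, lift and look.

```bash
python3 -m inch '[[0,[0,0,8],[0,0,0]],[0,[0,0,8],[0,0,0]],[0,[-40,0,0],[0,0,0]],[0,[-50,0,0],[0,0,0]],[0,[-30,-40,0],[0,0,0]],[0,[0,-50,0],[0,0,0]],[0,[0,-50,0],[0,0,0]],[0,[0,-30,0],[0,0,0]],[0,[0,0,0],[0,0,0]],[0,[0,0,0],[0,0,0]]]'
python3 - <<'E'
from h import *
np.set_printoptions(precision=4,suppress=True)
snap("scene","s5");snap("top","t5")
c=cv2.resize(cv2.imread("pics/s5.png")[140:290,190:430],(480,300),interpolation=2);d=cv2.resize(cv2.imread("pics/t5.png")[100:260,230:486],(480,300),interpolation=2)
cv2.imwrite("pics/f.png",np.vstack([c,d]))
for b in ("ball1","bottle","jar","dish","rack"):
    print(b,[[(np.round(x["pixel"],1),round(x["confidence"],2)) for x in imaging.tip_of(k,b)] for k in("scene","top")])
E
```

```text
time: 9.98
position: [0.4634, -0.0574, 0.3137]
tool_rot: [-0.511, -0.486, 0.512, -0.49]
ft_force: [0.1, 0.0, 0.6]
grip_width: 0.0004
ball1 [[(array([240.5, 210.6]), 0.58), (array([229. , 212.2]), 0.41), (array([232.8, 205.4]), 0.37)], [(array([404.9, 183.6]), 0.62), (array([410.2, 185. ]), 0.59), (array([414.3, 198.2]), 0.37)]]
bottle [[(array([323.4, 286.9]), 0.91), (array([280.4, 214. ]), 0.61)], [(array([355. , 175.1]), 0.61), (array([305.3, 136.2]), 0.56), (array([352.3, 185.5]), 0.44)]]
jar [[(array([209.6, 269.4]), 0.86)], [(array([410.9, 133.5]), 0.76)]]
dish [[(array([252.2, 176.1]), 0.69), (array([316.3, 191.5]), 0.37)], [(array([354.5, 186.2]), 0.3)]]
rack [[(array([374.7, 205.5]), 0.63)], [(array([267.5, 241. ]), 0.8)]]
```

View pics/f.png

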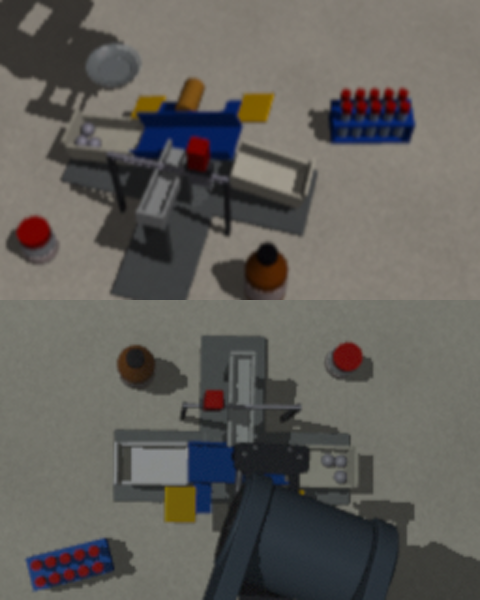

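The top view shows all three balls in the right chute (327,461), (341,461) and (338,477). The channel is empty, the shutter is fully left, the gate is still tipped right, and the bystanders are in place. The arm is clear, so I'll hand in.

```bash
python3 -c "from rig import robot,get_obs; print(get_obs()['ft_force']); print(robot.hand_in())"
```

```text
[-0.47387916 -0.04720674  0.28246232]
the job is handed in; nothing more can be done
None
```

I pressed the raised right tab and the gate rocked over to the right. After checking that it stayed there, I pushed the red shutter block about 40 mm towards the left. I then backed off, and handed in about 10 s into the 48 s allowed.

- **Result:** the last pictures show all three balls at rest in the right chute, the feed channel empty, and the gate still tipped right. The bottle, jar, dish and rack are where they stood.
- **Forces:** every reading I took was small, the largest about 1.5 N sideways while pushing the shutter, close to its stated friction.
- **Disagreements:** the network's first shutter point in the top picture was about 4 pixels off, so I corrected it from the image. In the last pictures it also gave some false matches for the bottle and dish. The arm partly covered the gate in the last top view, and there the dish was hidden.
- **Refused call:** one move call was malformed and was refused without moving the arm.

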